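# Tighten the strap clamp over the wooden block

### The job

The wooden block is to be drilled, but its strap clamp is still loose. Turn the wing nut above that clamp's strap clockwise, seen from above, until its wings lie in line with the strap, where it comes up tight, then let go of it. Do not bump the two upright pins beside the nut, and leave the wing nut of the other clamp, which holds a ball bearing, as it is.

Things in the scene. Friction and masses are not known exactly. Their poses are not given: they have to be found in the camera images.
- block_nut (a joint): Angle (rad) of the wing nut on the clamp that holds the wooden block: 0 with the wings in line with the strap, positive when they stand counterclockwise of it seen from above. Clockwise (tightening) lowers it. Starts at 0.75 to 1.15. Light friction (0.08 N m); it stays where left, does not rise or sink; hard stop at -0.05, just past tight.
- block_nut_grip (a point): Grip point of that brass wing nut, on its vertical axis, 30 mm above its underside, 74 mm above the bench. Turns with the nut: y along the wings, x square to their flat faces, z up. Wings: upright plate 8 mm thick, 64 across, top 14 above this point. Below is a hub 24 mm wide, 9 high: keep fingertips at most 20 mm below this point. The nut lies on a washer on the 32 mm wide strap.
- block_posts: The two upright steel pins beside that nut, 10 mm diameter, tops 90 mm above the bench. Origin: on the nut's axis at bench height; y along the strap, away from the wooden block. Pins at x, y = (-29, 41) and (29, -41) mm: the wings first point roughly at them. Fingers closing on the flat wing faces clear them through the turn at any opening.
- bearing_nut_tip (a point): End of one wing of the other, equal brass wing nut, on the similar clamp that holds a round ball bearing, 28 mm out from that nut's turning axis, at a height of 30 mm above its underside. Not to be moved.

How it is judged:
By the outcome, as a careful person would: the job done as asked, in the order asked, and still so for the second after the job is handed in, with the robot touching nothing.
It also fails if it takes over 32 s, if anything falls off the work surface, if the arm or the gripper's body presses on something with over 40 N, if the wrist force passes 120 N, or if a joint passes its speed limit or range.

### The arm

A 6-joint arm with a two-finger parallel gripper is mounted at the origin on a cart in front of the work surface, level with it; the furniture and walls round the work are solid. World frame = base frame: x ahead of the robot, y to its left, z up, the work surface at z = 0. Lengths are in m, angles in rad, forces in N, time in s.
With the tool pointing down it reaches from about 0.375 to 0.9 m from the base axis. Payload 3.1 kg.
Tool frame: the origin (TCP) lies midway between the tips of the shut fingers; the grasp point (between the pads) lies 19 mm behind it; z points along the fingers, y is the line along which they close (so a half turn about z gives the same grasp; the last joint's range is limited). The gripper opens to 85 mm and grips with 20 to 120 N. Pads are 22 mm wide; open, the fingers measure 114 mm over their backs; the gripper's body (76 mm by 85 mm) begins 54 mm behind the grasp point. The pads swing forward as they close: fully open they stand 13 mm farther back than shut.
Start: joints at [1.097, 0.527, 1.433, -0, 1.181, -0.178], TCP at [0.182, 0.598, 0.231] pointing down, gripper open.
Joint ranges: [-3.08, 3.08], [-0.75, 2.2], [0.22, 2.44], [-1.43, 4.57], [0, 2.65], [-2.85, 2.85]. Speed limits (rad/s): [2.79, 2.79, 3.14, 3.14, 3.14, 3.14].

### API

Orientations are given as a unit quaternion [x, y, z, w].
In Python, from bench import arm, imaging, finish_job gives the robot as it stands. The module is installed in compiled form; this text tells all that it offers.
- The arm moves only by the tool carry_out, never from a script. Its argument "motion" is a list of rows, each a list of 7 numbers: the closure, from 0 (fully open) to 1 (shut), then the shift along the tool's x, y, z in cm, then the turn, a rotation vector about the tool's x, y, z in degrees. In form: [[fingers, dx, dy, dz, wx, wy, wz], ...]. A call has 1 to 12 rows; each row is the pose to reach, as a shift and turn from the pose commanded when the call began, along the tool's axes at that moment; what a row does not reach only later rows make up. A row lasts 1/10 s, in which the tool goes at most 50 mm and 8.59 degrees, less where a joint would pass 70% of its speed; a pose out of reach is approached as far as the arm can. A call with a gripper value outside its range is refused whole. The fingers move at their own pace and stop on an object; "newtons" is the grip in N (left out, the last holds). Time passes only in rows, so rows that repeat a pose let the fingers close. It gives the time, the measured TCP pose, the force, the opening and the grip force at its end, in the units of the state.
- arm.observe(): the state, without advancing time (a new reading comes with each control period).
- imaging.snapshot(name): name is "side" or "top"; returns a dict with "image" (400x640x3 uint8, red, green, blue), "z_map" (400x640 float32, m along the optical axis (not along the pixel's ray), 0 where there is no reading), "vertical_fov" (degrees; the focal length in pixels is half the picture's height over the tangent of half this angle, whatever the lens; pixels are square), "cx", "cy" (the principal point, pixels), "dist_coeffs" ([k1, k2, p1, p2, k3] as OpenCV has them; the pictures are not rectified), "rvec" (rotation vector, rad) and "tvec" (3), from world to camera coordinates, as OpenCV has them. Camera axes: x right, y down, z forward; pixel columns grow to the right and rows downward; lengths in m; the calibration is good to about 2 mm. A picture is of the moment at which its call begins.
- finish_job(): hands the job in; it is judged then, once.
The state is a dict: "time": time; "qpos": joint angles; "joint_velocities": joint speeds; "joint_torque": joint torques, N m; "eef_pos": TCP position; "orientation": TCP orientation; "contact_force": force on the tool from outside, world axes, zero at the start; "ft_torque": the same for the moment, N m; "grip_width": finger opening in m; "gripper_force": force on a finger pad.
Only numpy, scipy, OpenCV 4.12 (cv2) and the standard library are available. Lean on these libraries where they do the work, as an engineer would, in place of code of your own. Each camera call takes 0.05 s, during which the arm holds its last target. There are 200 camera calls.

## Working session

There is one attempt and no reset: what is moved stays moved. The work goes in short steps, Python scripts to look and compute and a tool call to move; the robot and the scene stay as the last step left them, time stands still between calls to the robot, and variables do not carry over. Pictures are saved under pics/ and viewed, at most 10 in all, crops included, and the job is handed in when it is done.

Besides the shell and the picture viewer there is one more tool, called after ">>>" in YAML: its name, and indented under it one key for each argument. carry_out: Moves the arm, as the interface text tells. Its arguments: {"type":"object","properties":{"motion":{"type":"array","items":{"type":"array","items":{"type":"number"}}},"newtons":{"type":"number"}},"required":["motion"]}

```bash
mkdir -p pics; cat > h.py <<'E'
import numpy as np, cv2
from bench import arm, imaging
def cam(s):
    h=s["image"].shape[0]; f=h/2/np.tan(np.radians(s["vertical_fov"])/2)
    K=np.array([[f,0,s["cx"]],[0,f,s["cy"]],[0,0,1]]); R=cv2.Rodrigues(np.array(s["rvec"],float))[0]
    return K,np.array(s["dist_coeffs"],float),R,np.array(s["tvec"],float).ravel()
def ray(s,uv):
    K,d,R,t=cam(s); p=cv2.undistortPoints(np.array(uv,float).reshape(-1,1,2),K,d).reshape(-1,2)
    return -R.T@t, np.c_[p,np.ones(len(p))]@R   # z-depth scaled dirs
def on_plane(s,uv,z):
    o,d=ray(s,uv); return o+d*((z-o[2])/d[:,2])[:,None]
def world(s,uv):
    o,d=ray(s,uv); uv=np.array(uv,int); return o+d*s["z_map"][uv[:,1],uv[:,0]][:,None]
def proj(s,P):
    K,d,R,t=cam(s); return cv2.projectPoints(np.array(P,float).reshape(-1,3),R,t,K,d)[0].reshape(-1,2)
E
python3 - <<'E'
from h import *
for n in("side","top"):
    s=imaging.snapshot(n); cv2.imwrite(f"pics/{n}0.png",s["image"][:,:,::-1]); K,d,R,t=cam(s); print(n,-R.T@t,R[2],K[0,0],d)
o=arm.observe(); print(o["time"],o["eef_pos"],o["orientation"],o["grip_width"])
E
```

```text
side [0.32959852 0.79179013 0.4196271 ] [ 0.27017293 -0.8806598  -0.38915923] 401.62205816470663 [-0.10403284  0.          0.          0.          0.        ]
top [0.40746407 0.04258226 1.11785293] [ 0.15531406 -0.01271134 -0.98778336] 504.7262164780436 [-0.12460338  0.          0.          0.          0.        ]
0.1 [0.18124275 0.59748878 0.23046659] [ 1.46856883e-01  9.89157299e-01 -8.92444291e-04 -3.12209574e-04] 0.08515009167724177
```

View pics/top0.png

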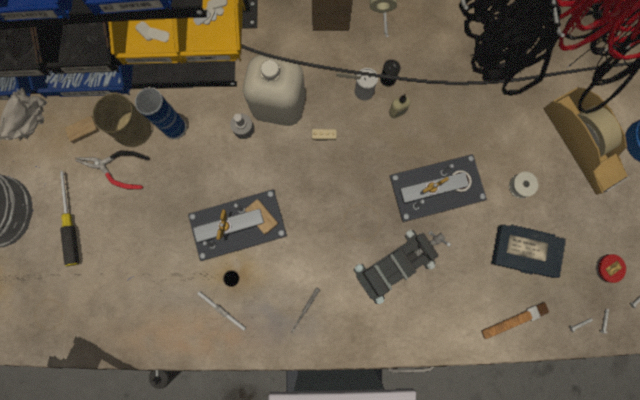

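View pics/side0.png

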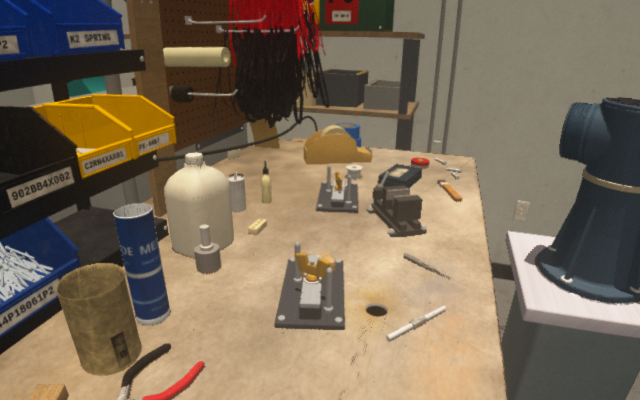

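The top view shows the wooden-block clamp around (238,225), with its brass nut at about (222,224) and the block at (262,216). The bearing clamp is at (437,187). Next I'll measure the nut, strap and pins.

```bash
python3 - <<'E'
from h import *
s=imaging.snapshot("top"); im=s["image"]
x0,y0,w,h=180,180,115,85
c=im[y0:y0+h,x0:x0+w]; cv2.imwrite("pics/c1.png",cv2.resize(c,None,fx=6.9,fy=6.9,interpolation=cv2.INTER_CUBIC)[:,:,::-1])
hsv=cv2.cvtColor(c,cv2.COLOR_RGB2HSV)
m=cv2.inRange(hsv,(8,130,60),(30,255,255)); 
n,l,st,ce=cv2.connectedComponentsWithStats(m)
for i in range(1,n):
    if st[i,4]<15: continue
    v,u=np.nonzero(l==i); uv=np.c_[u+x0,v+y0]; W=world(s,uv)
    print(st[i],ce[i]+[x0,y0],"z",np.percentile(W[:,2],[5,50,95]).round(3))
    T=W[W[:,2]>.075]
    if len(T)>8:
        r=cv2.minAreaRect(T[:,:2].astype(np.float32)*1000); print("top",len(T),T.mean(0),r)
# strap: grey bright
V,U=np.mgrid[0:h,0:w]; uv=np.c_[U.ravel()+x0,V.ravel()+y0]; W=world(s,uv)
g=(hsv[...,1].ravel()<60)&(hsv[...,2].ravel()>115)&(W[:,2]>.02)
r=cv2.minAreaRect(W[g][:,:2].astype(np.float32)*1000); print("strap",g.sum(),np.median(W[g][:,2]),r,cv2.boxPoints(r))
P=W[W[:,2]>.086]; print("high",P.round(4).tolist()[:30])
E
```

```text
[ 37  30  12  29 123] [222.45528455 224.33333333] z [0.05  0.08  0.088]
top 72 [0.51076823 0.2417464  0.09810181] ((451.66339111328125, 157.34423828125), (239.58316040039062, 55.637054443359375), 55.86262130737305)
strap 881 0.041602506991252675 ((493.2438049316406, 167.49832153320312), (285.5985412597656, 101.40116882324219), 75.0699691772461) [[407.4641    42.582245]
 [505.44208   16.457336]
 [579.0235   292.4144  ]
 [481.04553  318.5393  ]]
high [[0.4075, 0.0426, 1.1179], [0.4075, 0.0426, 1.1179], [0.4075, 0.0426, 1.1179], [0.4075, 0.0426, 1.1179], [0.4075, 0.0426, 1.1179], [0.4075, 0.0426, 1.1179], [0.4075, 0.0426, 1.1179], [0.4075, 0.0426, 1.1179], [0.4075, 0.0426, 1.1179], [0.4075, 0.0426, 1.1179], [0.4075, 0.0426, 1.1179], [0.4075, 0.0426, 1.1179], [0.4075, 0.0426, 1.1179], [0.4075, 0.0426, 1.1179], [0.5522, 0.2175, 0.087], [0.5517, 0.2148, 0.0906], [0.5521, 0.2132, 0.0875], [0.5519, 0.2109, 0.0889], [0.4075, 0.0426, 1.1179], [0.5503, 0.2176, 0.0863], [0.5499, 0.2151, 0.0887], [0.5502, 0.2134, 0.0866], [0.4075, 0.0426, 1.1179], [0.5481, 0.2154, 0.0868], [0.548, 0.2132, 0.0874], [0.5477, 0.2109, 0.0888], [0.546, 0.2153, 0.087], [0.5459, 0.2132, 0.0874], [0.4075, 0.0426, 1.1179], [0.4075, 0.0426, 1.1179]]
```

View pics/c1.png

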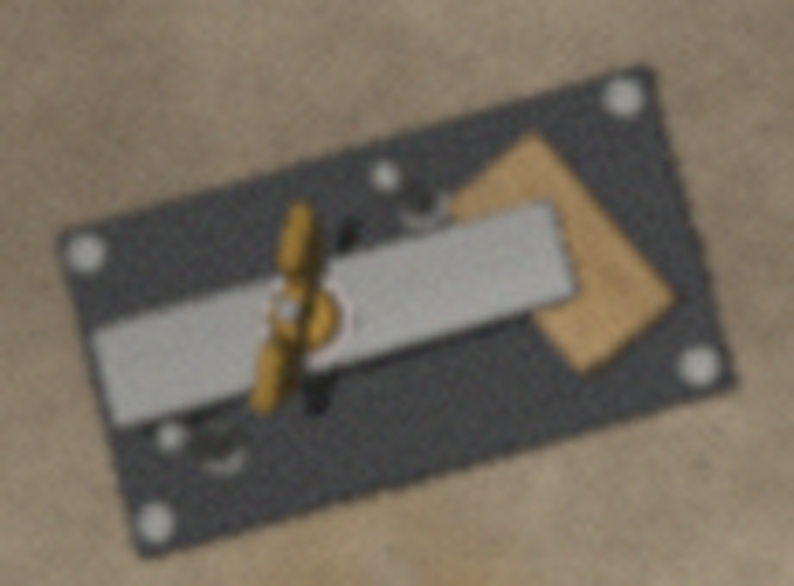

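The crop shows the pin tops at (385,176) and (172,436), and the wings running from about (301,207) to (264,408). The strap edges run (97,333)–(552,200) and (120,425)–(575,295). I'll put these on planes at their known heights.

```bash
cat > m.py <<'E'
from h import *
s=imaging.snapshot("top")
f=lambda L,z: on_plane(s,(np.array(L,float)+.5)/6.9-.5+[180,180],z)[:,:2]
pins=f([(385,176),(172,436)],.09); ax=pins.mean(0)
st=f([(97,333),(552,200),(120,425),(575,295)],.042)
ang=lambda a,b: np.degrees(np.arctan2(*(a-b)[::-1]))
sa=[ang(st[0],st[1]),ang(st[2],st[3])]
wg=f([(301,207),(264,408)],.087)
print("pins",pins,"dist",np.linalg.norm(pins[0]-pins[1]),"(100.4)","pinang",ang(*pins))
print("axis",ax,"wingmid",wg.mean(0),"len",np.linalg.norm(wg[0]-wg[1]))
print("strap dir",sa,"mid",st.mean(0),"w",np.linalg.norm(st[0]-st[2]),"wing",ang(*wg))
v=pins-ax; a=np.radians(np.mean(sa)); y=np.array([np.cos(a),np.sin(a)]); x=np.array([y[1],-y[0]])
print("pins in strap frame",np.c_[v@x,v@y]*1000)
from scipy.spatial.transform import Rotation as R
o=arm.observe(); r=R.from_quat(o["orientation"]).as_matrix(); print(r.round(3),o["eef_pos"])
E
python3 m.py
```

```text
pins [[0.54953435 0.21411107]
 [0.47276999 0.27705682]] dist 0.09927202533042485 (100.4) pinang -39.35129533720743
axis [0.51115217 0.24558395] wingmid [0.5109637  0.24503184] len 0.060902713689984116
strap dir [np.float64(105.57316946234735), np.float64(105.21764596512041)] mid [0.51334161 0.23721039] w 0.029761818195490956 wing -9.845858429706919
pins in strap frame [[ 28.6495184  -40.53318207]
 [-28.6495184   40.53318207]]
[[-0.957  0.291 -0.001]
 [ 0.291  0.957 -0.001]
 [ 0.    -0.001 -1.   ]] [0.18136581 0.59764044 0.2306752 ]
```

Everything checks: the pins are 99 mm apart (100 expected), the wing span is 61 mm, and the nut stands at +65° (1.13 rad). The axis is at (0.511, 0.245). I'll move above it with the tool y axis square to the wings.

>>> carry_out:
  motion:
    - [0, -4.2, -2.4, 0, 0, 0, -1]
    - [0, -8.4, -4.8, 0, 0, 0, -2]
    - [0, -12.5, -7.2, 0, 0, 0, -3]
    - [0, -16.7, -9.6, 0, 0, 0, -4]
    - [0, -20.9, -12, 0, 0, 0, -5]
    - [0, -25.1, -14.5, 0, 0, 0, -6]
    - [0, -29.3, -16.9, 0, 0, 0, -7.1]
    - [0, -33.4, -19.3, 0, 0, 0, -7.1]
    - [0, -37.6, -21.7, 0, 0, 0, -7.1]
    - [0, -41.8, -24.1, 0, 0, 0, -7.1]
    - [0, -41.8, -24.1, 4, 0, 0, -7.1]
    - [0, -41.8, -24.1, 8, 0, 0, -7.1]

```text
time: 1.4
eef_pos: [0.5143, 0.2446, 0.1516]
orientation: [0.087, 0.996, 0.001, 0.002]
contact_force: [-0.9, 1.0, -0.2]
grip_width: 0.0852
gripper_force: 0.0
```

```bash
python3 - <<'E'
from h import *
from scipy.spatial.transform import Rotation as R
s=imaging.snapshot("side"); p=proj(s,[.511,.245,.09])[0]; x,y=int(p[0])-80,max(int(p[1])-90,0)
c=s["image"][y:y+150,x:x+160]; cv2.imwrite("pics/s1.png",cv2.resize(c,None,fx=4,fy=4)[:,:,::-1]); print(x,y)
o=arm.observe(); r=R.from_quat(o["orientation"]).as_matrix(); print(o["time"],r.round(3),o["eef_pos"],o["qpos"], o["contact_force"])
print(np.degrees(np.arctan2(r[1,1],r[0,1])))
E
```

```text
233 164
1.45 [[-0.985  0.173 -0.011]
 [ 0.173  0.985 -0.003]
 [ 0.01  -0.005 -1.   ]] [0.50826532 0.24362047 0.144203  ] [ 2.48710457e-01  5.66182585e-01  1.66155080e+00  5.37352993e-05
  9.25018556e-01 -1.14850340e+00] [-2.41717216  0.48115703 -3.36500407]
80.05391495213827
```

View pics/s1.png

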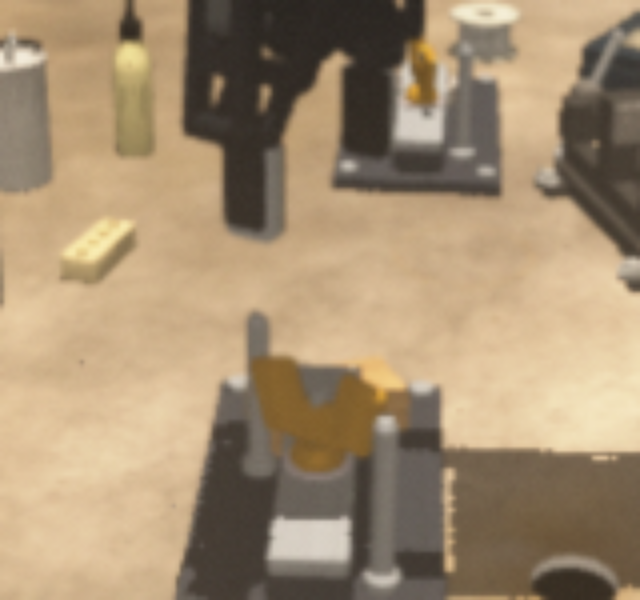

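The open fingers hang above and astride the nut, and the side view shows clear space over the V-shaped wings and the pins. Next I descend and let it settle.

>>> carry_out:
  motion:
    - [0, 0, 0, 0, 0, 0, 0]
    - [0, 0, 0, 2, 0, 0, 0]
    - [0, 0, 0, 5, 0, 0, 0]
    - [0, 0, 0, 7.5, 0, 0, 0]
    - [0, 0, 0, 9, 0, 0, 0]
    - [0, 0, 0, 9, 0, 0, 0]
    - [0, 0, 0, 9, 0, 0, 0]
    - [0, 0, 0, 9, 0, 0, 0]

```text
time: 2.25
eef_pos: [0.5129, 0.2466, 0.0633]
orientation: [0.085, 0.996, 0.001, 0.002]
contact_force: [0.3, -1.0, -0.1]
grip_width: 0.0856
gripper_force: 0.0
```

```bash
cat > st.py <<'E'
from h import *
from scipy.spatial.transform import Rotation as R
o=arm.observe(); r=R.from_quat(o["orientation"]).as_matrix(); print(o["time"],o["eef_pos"],o["qpos"].__class__,np.round(o["qpos"],3),np.round(o["contact_force"],1),np.round(o["ft_torque"],2),o["grip_width"],o["gripper_force"])
print("y ang",np.degrees(np.arctan2(r[1,1],r[0,1])),r[:,2])
E
python3 st.py
```

```text
2.25 [0.51292151 0.24664392 0.06329497] <class 'numpy.ndarray'> [ 0.252  0.695  1.705 -0.     0.738 -1.148] [ 0.3 -1.  -0.1] [ 0.01  0.03 -0.05] 0.08558651376336279 0.0
y ang 80.23981445942415 [ 3.73946635e-03  9.43462765e-04 -9.99992563e-01]
```

Settled within 2 mm of the axis. I'll trim that offset and close.

>>> carry_out:
  motion:
    - [0, 0.16, -0.16, 0.4, 0, 0, 0]
    - [0.3, 0.16, -0.16, 0.4, 0, 0, 0]
    - [0.6, 0.16, -0.16, 0.4, 0, 0, 0]
    - [1, 0.16, -0.16, 0.4, 0, 0, 0]
    - [1, 0.16, -0.16, 0.4, 0, 0, 0]
    - [1, 0.16, -0.16, 0.4, 0, 0, 0]
    - [1, 0.16, -0.16, 0.4, 0, 0, 0]
    - [1, 0.16, -0.16, 0.4, 0, 0, 0]
    - [1, 0.16, -0.16, 0.4, 0, 0, 0]
    - [1, 0.16, -0.16, 0.4, 0, 0, 0]
  newtons: 30

```text
time: 3.25
eef_pos: [0.5102, 0.2476, 0.0575]
orientation: [0.086, 0.996, 0.002, 0.001]
contact_force: [0.3, 10.0, -0.9]
grip_width: 0.0071
gripper_force: 33.1
```

```bash
python3 st.py
```

```text
3.25 [0.51020161 0.24759829 0.05749594] <class 'numpy.ndarray'> [ 0.253  0.703  1.712  0.006  0.723 -1.15 ] [ 0.3 10.  -0.9] [ 1.47  0.06 -0.05] 0.007073378870032941 33.10536752418358
y ang 80.09698011994816 [ 0.00206762  0.00465954 -0.99998701]
```

Gripped: the width is 7 mm, about the plate thickness. The 10 N side force says the axis is about 2 mm farther along tool +y, so I'll ease that and start turning clockwise, which is +wz with the tool pointing down.

>>> carry_out:
  motion:
    - [1, 0, 0.2, 0, 0, 0, 0]
    - [1, 0, 0.2, 0, 0, 0, 3]
    - [1, 0, 0.2, 0, 0, 0, 7]
    - [1, 0, 0.2, 0, 0, 0, 12]
    - [1, 0, 0.2, 0, 0, 0, 17]
    - [1, 0, 0.2, 0, 0, 0, 22]
    - [1, 0, 0.2, 0, 0, 0, 27]
    - [1, 0, 0.2, 0, 0, 0, 32]
    - [1, 0, 0.2, 0, 0, 0, 36]
    - [1, 0, 0.2, 0, 0, 0, 39]
    - [1, 0, 0.2, 0, 0, 0, 40]
    - [1, 0, 0.2, 0, 0, 0, 40]

```text
time: 4.45
eef_pos: [0.5106, 0.2485, 0.0575]
orientation: [0.422, 0.907, 0.002, 0.0]
contact_force: [-0.2, 7.9, -0.2]
grip_width: 0.0069
gripper_force: 33.2
```

```bash
python3 st.py
```

```text
4.45 [0.51059493 0.24848209 0.05749415] <class 'numpy.ndarray'> [ 0.255  0.704  1.71   0.004  0.726 -0.448] [-0.2  7.9 -0.2] [ 1.09  0.13 -0.01] 0.006945047712345021 33.16199199318078
y ang 40.14091829286572 [ 0.00179004  0.00290676 -0.99999417]
```

>>> carry_out:
  motion:
    - [1, 0.1, 0.1, 0, 0, 0, 2]
    - [1, 0.1, 0.1, 0, 0, 0, 6]
    - [1, 0.1, 0.1, 0, 0, 0, 10]
    - [1, 0.1, 0.1, 0, 0, 0, 14]
    - [1, 0.1, 0.1, 0, 0, 0, 18]
    - [1, 0.1, 0.1, 0, 0, 0, 21]
    - [1, 0.1, 0.1, 0, 0, 0, 23]
    - [1, 0.1, 0.1, 0, 0, 0, 24.7]
    - [1, 0.1, 0.1, 0, 0, 0, 24.7]
    - [1, 0.1, 0.1, 0, 0, 0, 24.7]

```text
time: 5.45
eef_pos: [0.5111, 0.2488, 0.0575]
orientation: [0.605, 0.796, 0.001, 0.0]
contact_force: [1.5, 5.5, -0.9]
grip_width: 0.0072
gripper_force: 33.1
```

```bash
python3 st.py
```

```text
5.45 [0.51112195 0.2488384  0.0574914 ] <class 'numpy.ndarray'> [ 2.560e-01  7.040e-01  1.708e+00  1.000e-03  7.270e-01 -1.500e-02] [ 1.5  5.5 -0.9] [ 0.75 -0.21 -0.1 ] 0.007210708415427728 33.08916422214054
y ang 15.478265593987553 [ 0.00220034  0.00156194 -0.99999636]
```

Commanded angle reached with no stop torque. Now I open and lift away.

>>> carry_out:
  motion:
    - [0.6, 0, 0, 0, 0, 0, 0]
    - [0, 0, 0, 0, 0, 0, 0]
    - [0, 0, 0, 0, 0, 0, 0]
    - [0, 0, 0, 0, 0, 0, 0]
    - [0, 0, 0, 0, 0, 0, 0]
    - [0, 0, 0, 0, 0, 0, 0]
    - [0, 0, 0, -2, 0, 0, 0]
    - [0, 0, 0, -5, 0, 0, 0]
    - [0, 0, 0, -9, 0, 0, 0]
    - [0, 0, 0, -12, 0, 0, 0]
    - [0, 0, 0, -15, 0, 0, 0]
    - [0, 0, 0, -15, 0, 0, 0]

```text
time: 6.65
eef_pos: [0.5129, 0.2489, 0.2118]
orientation: [0.605, 0.796, 0.004, 0.003]
contact_force: [1.0, -0.5, -0.6]
grip_width: 0.0855
gripper_force: 0.0
```

>>> carry_out:
  motion:
    - [0, 1.5, 0, 0, 0, 0, 0]
    - [0, 5, 0, 0, 0, 0, 0]
    - [0, 9, 0, 0, 0, 0, 0]
    - [0, 13, 0, 0, 0, 0, 0]
    - [0, 17, 0, 0, 0, 0, 0]
    - [0, 20, 0, 0, 0, 0, 0]
    - [0, 22, 0, 0, 0, 0, 0]
    - [0, 22, 0, 0, 0, 0, 0]
    - [0, 22, 0, 0, 0, 0, 0]

```text
time: 7.55
eef_pos: [0.4505, 0.4596, 0.206]
orientation: [0.605, 0.796, -0.001, -0.0]
contact_force: [0.2, -0.3, 0.8]
grip_width: 0.0855
gripper_force: 0.0
```

```bash
python3 st.py; python3 - <<'E'
from h import *
s=imaging.snapshot("top"); c=s["image"][180:265,180:295]
cv2.imwrite("pics/c2.png",cv2.resize(c,None,fx=6.9,fy=6.9,interpolation=cv2.INTER_CUBIC)[:,:,::-1])
E
```

```text
7.55 [0.45049658 0.4596014  0.20603156] <class 'numpy.ndarray'> [ 6.220e-01  5.810e-01  1.406e+00 -1.000e-03  1.157e+00  3.510e-01] [ 0.2 -0.3  0.8] [0.03 0.   0.01] 0.08553600011161556 0.0
y ang 15.563434531312495 [-0.00179787 -0.00218068 -0.99999601]
```

View pics/c2.png

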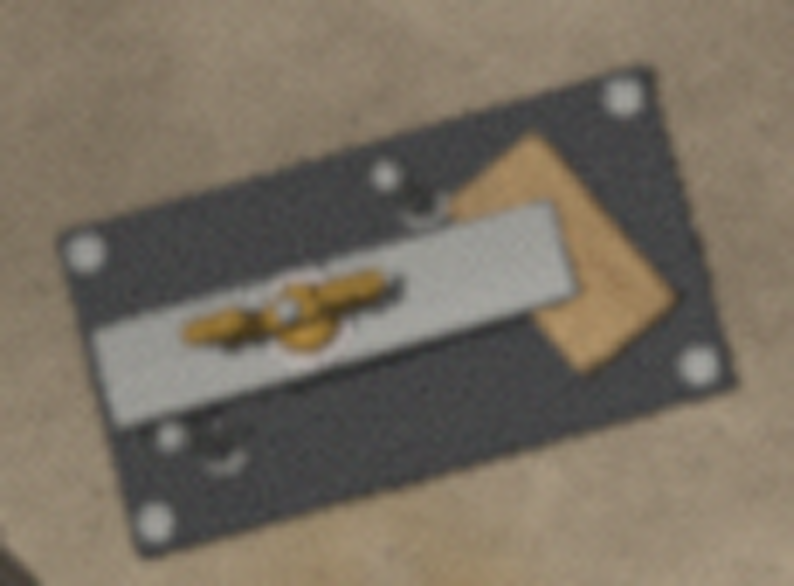

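The wings now lie along the strap, from about (185,332) to (385,278), and the pins have not moved. One numeric check of the angle left over.

```bash
python3 - <<'E'
from h import *
s=imaging.snapshot("top"); x0,y0=180,180; c=s["image"][y0:265,x0:295]; hsv=cv2.cvtColor(c,cv2.COLOR_RGB2HSV)
def line(P): 
    v=cv2.fitLine(P.astype(np.float32),cv2.DIST_HUBER,0,.001,.001).ravel(); return np.degrees(np.arctan2(v[1],v[0]))%180
ax=np.array([.511,.2455])
m=cv2.inRange(hsv,(8,130,50),(30,255,255)); v,u=np.nonzero(m); P=on_plane(s,np.c_[u+x0,v+y0],.087)[:,:2]-ax
r=np.linalg.norm(P,axis=1); Q=P[(r<.036)&(r>.013)]; y=np.array([np.cos(1.84),np.sin(1.84)]); k=Q@y
A,B=Q[k>.013],Q[k<-.013]; print(len(A),len(B),"wing",line(Q), np.degrees(np.arctan2(*(A.mean(0)-B.mean(0))[::-1])))
m=cv2.inRange(hsv,(0,0,115),(179,60,255)); m|=0
cs=max(cv2.findContours(m,cv2.RETR_EXTERNAL,cv2.CHAIN_APPROX_NONE)[0],key=cv2.contourArea)[:,0]
P=on_plane(s,cs+[x0,y0],.042)[:,:2]; R=cv2.minAreaRect((P*1000).astype(np.float32)); print("strap",R)
a=np.radians(105.4); yy=np.array([np.cos(a),np.sin(a)]); xx=np.array([yy[1],-yy[0]]); D=P-np.array(R[0])/1000
for sg in(1,-1):
    e=D[(sg*(D@xx)>.010)&(abs(D@yy)<.055)]; print(len(e),line(e))
E
```

```text
20 31 wing 104.07334 103.79556891542956
strap ((578.2529907226562, 223.56088256835938), (243.00033569335938, 65.9071044921875), 89.03892517089844)
94 89.058174Traceback (most recent call last):
  File "<stdin>", line 14, in <module>
  File "<stdin>", line 4, in line
cv2.error: OpenCV(4.12.0) /io/opencv/modules/imgproc/src/linefit.cpp:50: error: (-215:Assertion failed) count > 0 in function 'fitLine2D_wods'
```

The tool's angle puts the wings at 105.5° and pixels give about 104°. The strap is at 105.4°, and the pin line gives the same figure. That leaves the nut within about 1.5° of tight, released and clear, so I'm handing in.

```bash
python3 -c "
from bench import finish_job
print(finish_job())"
```

```text
the job is handed in; nothing more can be done
None
```

I turned the wooden-block clamp's wing nut about 65° clockwise until its wings lay in line with the strap (within about 1.5°) and let go of it; I saw no sign of touching the pins, the arm stayed clear of the other clamp's nut, and the job was handed in at about 8 s.

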